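# Run the weight cleaner by its bayonet lid

### The job

Clean the middle-sized brass weight: put it into the open cup of the round brush cleaner, then fit the bayonet lid with its lugs down through the two notches until it sits flat. Turn the lid clockwise (seen from above) against its spring, halfway to the lock, so that its two pointers stand at the two pips on the rim, never on through the latch click; finish while still gripping the lid and holding it there, as the cleaner runs only while it is held. Leave the other two weights where they stand.

Things in the scene. Friction and masses are not known exactly. Their poses are not given: they have to be found in the camera images.
- cleaner: Round brush cleaner, fixed: grey drum 140 mm across (144 at its foot), 75 mm high, flat aluminium rim round an open cup 90 mm across; the cup floor is 22 mm above the worktop. Origin: centre of its underside, z up. Its +x and -x point at the two run pips on the rim. With the lid's x axis at +45 degrees from this x (counterclockwise) the lid goes in; at 0 it runs; at -45 it is locked.
- notch (a point): Middle of one notch for a lid lug, 49 mm from the cleaner's axis at the rim's top, at +45 degrees from its x; open inward, 19 to 22 mm wide, 6 mm deep. The other is opposite (-135 degrees).
- run_pip (a point): Foot of one of two pips, steel pegs 5 mm across standing 5 mm up from the rim, 67 mm from the cleaner's axis at its +x and -x: the run marks for the lid's pointers.
- latch_ball (a point): One of two sprung steel latch balls, 8 mm across, 3 mm proud of the rim, 60 mm from the cleaner's axis at -35.5 and 144.5 degrees from its x. A lid pointer meets it when the lid stands at about -30 degrees and clicks over it into the lock; a peg behind stops it at -45.
- lid_grip (a point): Grey bayonet lid, black bar, about 160 g, 55 mm high, standing upright on the worktop. Point on its axis in the grip bar, 43 mm above its underside, 12 mm below the bar's top. Bar 70 mm long along x, 18 mm wide along y, rising 36 mm above the disc (112 mm across, underside 30 mm below this point). Steel pointers at its +x and -x reach 62 mm. Fully seated, this point is 105 mm above the worktop.
- lid_lug (a point): One of the lid's two steel lugs, 14 mm wide, 5 mm high, reaching 51 mm from the axis at the foot of the plug (87 mm across, 13 mm deep, tapered foot). Point 47 mm from the axis at the lid's +x, 40.5 mm below lid_grip; the other is at -x, so the lid is half-turn symmetric. In place, the plug has 1.5 mm and a lug 3.5 mm of play each way.
- run_ring (a joint): Run ring in the cleaner, pushed by the lid's lugs after 4 degrees of play, rad: 0 at rest, grows as the lid turns clockwise from above, against a spring of 0.1 to 0.25 N m that turns a released lid back. About 0.71 with the pointers at the pips; at about 1.2 they meet the latch balls.
- weight_mid_centre (a point): The middle-sized brass weight, the one to be cleaned: 29 mm across, 36 mm high, 200 g, loose, upright, a plain cylinder to the grip. Point at its centre, 18 mm above its foot.
- weight_small_centre (a point): The smallest brass weight, to be left alone: 23 mm across, 28 mm high, 100 g. Point at its centre, 14 mm above its foot.
- weight_big_centre (a point): The biggest brass weight, to be left alone: 38 mm across, 45 mm high, 500 g. Point at its centre, 22.5 mm above its foot.
There are look-alikes about, which are no part of the job. What is shaped like the part that bears weight_mid_centre but turquoise is not meant.

How it is judged:
By the outcome, as a careful person would: the job done as asked, in the order asked, and still so for the second after the job is handed in, while the arm keeps its last pose, push and grip.
It also fails if it takes over 51 s, if anything falls off the work surface, if the arm or the gripper's body presses on something with over 40 N, if the wrist force passes 120 N, or if a joint passes its speed limit or range.

### The arm

A 7-joint arm with a two-finger parallel gripper is mounted at the origin on the work surface; the furniture and walls round the work are solid. World frame = base frame: x ahead of the robot, y to its left, z up, the work surface at z = 0. Lengths are in m, angles in rad, forces in N, time in s.
With the tool pointing down it reaches from about 0.425 to 0.925 m from the base axis. Payload 6.8 kg.
Tool frame: the origin (TCP) lies midway between the tips of the shut fingers; the grasp point (between the pads) lies 19 mm behind it (manip.tcp_to_grasp is the x of the grasp point in the tool frame, in m); x points along the fingers, y is the direction in which the jaws open and shut, and the axes are right-handed (so a half turn about x gives the same grasp; the last joint's range is limited). The gripper opens to 88 mm and grips with 3 to 60 N. Pads are 20 mm wide; open, the fingers measure 115 mm over their backs; the gripper's body (75 mm by 178 mm) begins 61 mm behind the grasp point.
Start: joints at [-1.426, 0.477, 0.022, 1.555, -0.011, 1.109, -0.083], TCP at [0.169, 0.654, 0.223] pointing down, gripper open.
Joint ranges: [-2.96, 2.96], [-0.34, 2.1], [-1.41, 1.46], [0.24, 2.44], [-1.37, 4.51], [0.17, 1.92], [-2.96, 2.96]. Speed limits (rad/s): [2.39, 2.39, 3.14, 3.14, 3.14, 3.14, 3.14].

### API

Orientations are given as a rotation vector (axis times angle).
In Python, from cell import manip gives the robot as it stands. The module is installed in compiled form; this text tells all that it offers.
- The arm moves only by the tool carry_out, never from a script. Its argument "moves" is one flat list of numbers, 7 for each row, row after row: the opening in per cent of the stroke, from 0 (shut) to 100 (fully open), then the shift along the world's x, y, z in units of 25 mm (1.0 is 25 mm), then the turn, a rotation vector about the world's x, y, z in units of 6 degrees (1.0 is 6 degrees). In form: [grip, x, y, z, ax, ay, az, grip, x, y, z, ax, ay, az, ...]. A call has 1 to 5 rows; each row shifts and turns the pose as measured when the row begins; what a row does not reach is not made up. A row lasts 1/10 s, in which the tool goes at most 50 mm and 8.59 degrees, less where a joint would pass 70% of its speed; a pose out of reach is approached as far as the arm can. A call is refused whole if a number of a shift passes 1 or a number of a turn 1, either way. A call with a gripper value outside its range is refused whole. The fingers move at their own pace and stop on an object; "squeeze" is the grip in N (left out, the last holds). Time passes only in rows, so rows that do not move let the fingers close. It gives the time, the measured TCP pose, the force and the opening at its end, in the units of the state.
- manip.read_state(): the state, without advancing time (a new reading comes with each control period).
- manip.read_camera(name): name is "scene" or "top" or "wrist"; returns the picture (480x640x3 uint8, red, green, blue); there is no depth.
- manip.camera_model(name): a dict with "fov_y" (degrees; the focal length in pixels is half the picture's height over the tangent of half this angle, whatever the lens; pixels are square), "cx", "cy" (the principal point, pixels), "extrinsics" (4x4, takes a point from camera to world coordinates). Camera axes: x right, y down, z forward; pixel columns grow to the right and rows downward; lengths in m; the calibration is good to about 2 mm. A picture is of the moment at which its call begins: read the wrist's pose just before it. camera_model takes no time and is no camera call; for the wrist camera it gives the pose at the moment of the call.
- manip.job_done(): hands the job in, once; it reports no verdict.
The state is a dict: "clock": time; "joints": joint angles; "joint_vel": joint speeds; "tau": joint torques, N m; "tcp_pos": TCP position; "tcp_rot": TCP orientation; "wrist_force": force on the tool from outside, world axes, zero at the start; "torque": the same for the moment, N m; "finger_gap": finger opening in m.
Only numpy, scipy, OpenCV 4.12 (cv2) and the standard library are available. Lean on these libraries where they do the work, as an engineer would, in place of code of your own. Each camera call takes 0.05 s, during which the arm holds its last target.

## Working session

There is one attempt and no reset: what is moved stays moved. The work goes in short steps, Python scripts to look and compute and a tool call to move; the robot and the scene stay as the last step left them, time stands still between calls to the robot, and variables do not carry over. Pictures are saved under pics/ and viewed, and the job is handed in when it is done.

Besides the shell and the picture viewer there is one more tool, called after "Emit:" by a JSON object that holds its "name" and its "arguments". carry_out: Moves the arm, as the interface text tells. Its arguments: {"type":"object","properties":{"moves":{"type":"array","items":{"type":"number"}},"squeeze":{"type":"number"}},"required":["moves"]}

```bash
mkdir -p pics
python3 - <<'E'
from cell import manip
import cv2
s=manip.read_state(); print({k:(v if isinstance(v,float) else [round(float(x),3) for x in v]) for k,v in s.items()})
for n in("scene","top","wrist"):
    m=manip.camera_model(n); print(n,m)
    cv2.imwrite(f"pics/{n}0.png",cv2.cvtColor(manip.read_camera(n),cv2.COLOR_RGB2BGR))
print(manip.tcp_to_grasp)
E
```

```text
{'clock': 0.0, 'joints': [-1.426, 0.478, 0.022, 1.556, -0.012, 1.109, -0.083], 'joint_vel': [0.001, -0.001, -0.0, 0.0, 0.001, -0.0, 0.002], 'tau': [-0.0, -58.287, 1.535, -27.259, -0.054, 0.017, 0.0], 'tcp_pos': [0.169, 0.653, 0.222], 'tcp_rot': [0.197, 1.562, -0.2], 'wrist_force': [-0.258, 0.363, -0.1], 'torque': [-0.01, 0.038, -0.038], 'finger_gap': 0.0879608062486157}
scene {'fov_y': 43.25024517410679, 'cx': 326.4296894787191, 'cy': 225.5542779970987, 'extrinsics': array([[-0.62644987, -0.43003323,  0.65010152, -0.13620927],
       [-0.77909963,  0.32003636, -0.53905518,  0.78358162],
       [ 0.02375552, -0.8441849 , -0.53552547,  0.58950361],
       [ 0.        ,  0.        ,  0.        ,  1.        ]])}
top {'fov_y': 44.25299703741124, 'cx': 319.2934101209157, 'cy': 237.4142147696217, 'extrinsics': array([[ 0.00347108, -0.99342547,  0.11442813,  0.36373759],
       [-0.99997701, -0.00278169,  0.0061838 ,  0.2935173 ],
       [-0.00582484, -0.11444696, -0.99341228,  0.95641282],
       [ 0.        ,  0.        ,  0.        ,  1.        ]])}
wrist {'fov_y': 58.36156265194885, 'cx': 323.1626298833035, 'cy': 235.98902131231645, 'extrinsics': array([[ 2.48761748e-01,  9.29486421e-01,  2.72346446e-01,
         9.37800450e-02],
       [ 9.68564234e-01, -2.38446825e-01, -7.08973648e-02,
         6.72458317e-01],
       [-9.57992333e-04,  2.81421580e-01, -9.59583752e-01,
         3.83708343e-01],
       [ 0.00000000e+00,  0.00000000e+00,  0.00000000e+00,
         1.00000000e+00]])}
-0.0187
```

View pics/scene0.png

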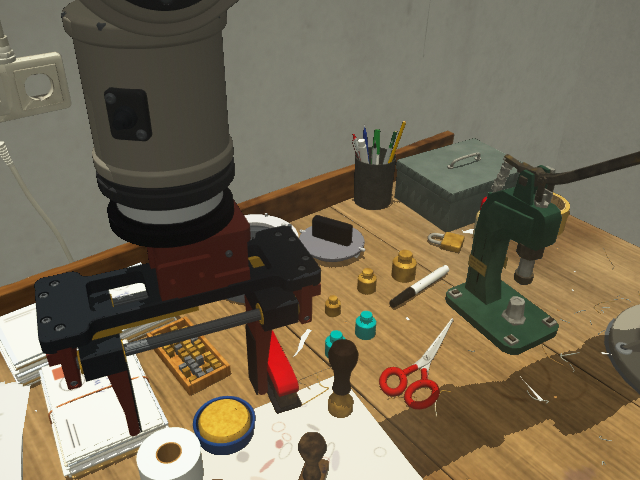

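View pics/top0.png

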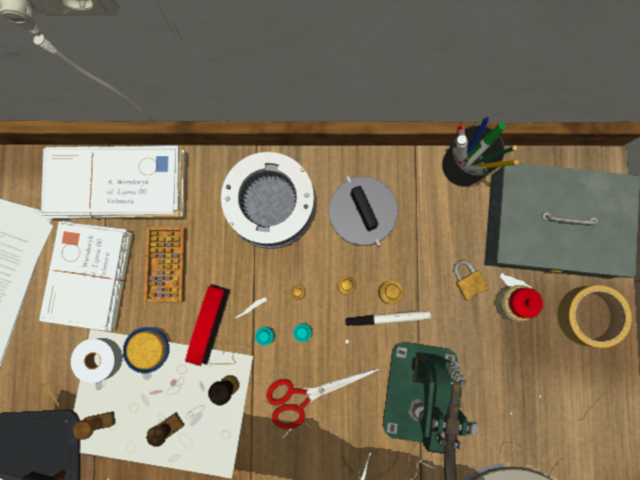

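View pics/wrist0.png

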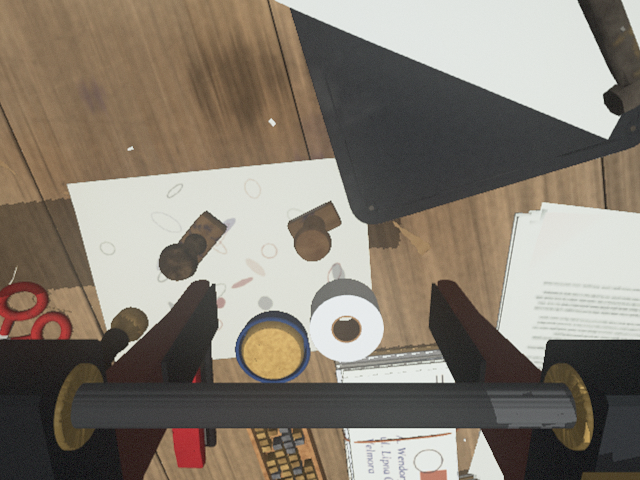

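Run:
```python
import cv2
im=cv2.imread("pics/top0.png")
cv2.imwrite("pics/c1.png",cv2.resize(im[140:260,210:410],None,fx=4,fy=4,interpolation=cv2.INTER_CUBIC))
cv2.imwrite("pics/c2.png",cv2.resize(im[260:360,240:420],None,fx=4,fy=4,interpolation=cv2.INTER_CUBIC))
```

```text
(no output)
```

View pics/c1.png

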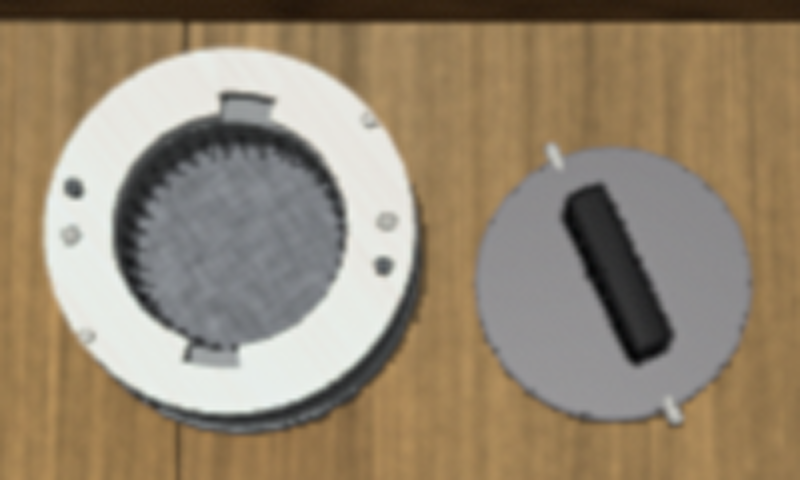

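View pics/c2.png

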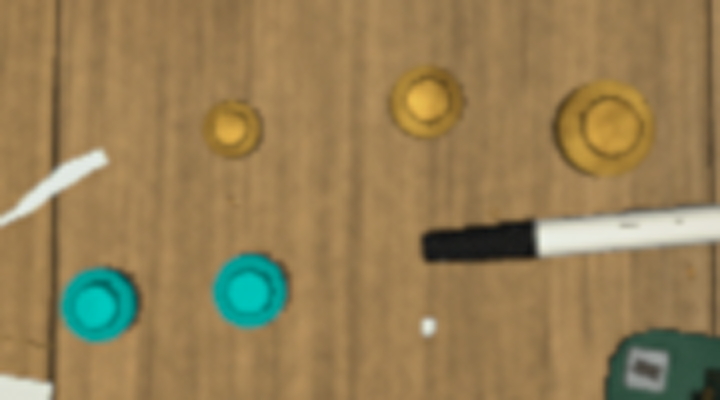

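```bash
cat > h.py <<'E'
from cell import manip
import numpy as np, cv2
from scipy.spatial.transform import Rotation as R
np.set_printoptions(precision=4,suppress=True)
def ray(name,uv,M=None):
    M=M or manip.camera_model(name); f=240/np.tan(np.radians(M['fov_y']/2)); E=M['extrinsics']
    d=E[:3,:3]@np.array([(uv[0]-M['cx'])/f,(uv[1]-M['cy'])/f,1]); return E[:3,3],d
def atz(name,uv,z,M=None):
    o,d=ray(name,uv,M); return o+d*(z-o[2])/d[2]
def proj(name,p,M=None):
    M=M or manip.camera_model(name); f=240/np.tan(np.radians(M['fov_y']/2)); E=M['extrinsics']
    c=E[:3,:3].T@(np.asarray(p)-E[:3,3]); return np.array([M['cx']+f*c[0]/c[2],M['cy']+f*c[1]/c[2]])
def snap(name,fn,crop=None,k=1):
    M=manip.camera_model(name); im=cv2.cvtColor(manip.read_camera(name),cv2.COLOR_RGB2BGR)
    cv2.imwrite("pics/full_"+fn,im)
    if crop: x0,y0,x1,y1=crop; im=im[y0:y1,x0:x1]
    cv2.imwrite("pics/"+fn,cv2.resize(im,None,fx=k,fy=k,interpolation=cv2.INTER_CUBIC)); return M
def st():
    s=manip.read_state(); r=R.from_rotvec(s['tcp_rot']).as_matrix()
    print('t',round(s['clock'],2),'pos',np.array(s['tcp_pos']),'xdir',r[:,0],'ydir ang',np.degrees(np.arctan2(r[1,1],r[0,1])).round(2),'F',np.array(s['wrist_force']).round(1),'T',np.array(s['torque']).round(2),'gap',round(s['finger_gap'],4),'q',np.array(s['joints']).round(3)); return s
E
python3 - <<'E'
from h import *
st()
f=lambda u,v:(210+u/4-.375,140+v/4-.375)
g=lambda u,v:(240+u/4-.375,260+v/4-.375)
a=lambda p,q:np.degrees(np.arctan2(*(p-q)[[1,0]]))
for n,(p,q,z) in dict(rim_lr=((44,230),(417,230),.075),rim_tb=((230,47),(230,414),.075),pips=((369,120),(87,336),.079),notch=((247,107),(212,355),.075),balls=((387,221),(70,235),.077)).items():
    P=atz('top',f(*p),z);Q=atz('top',f(*q),z);print(n,(P+Q)/2,np.linalg.norm(P-Q),a(P,Q))
for n,(p,q,z) in dict(disc_lr=((475,285),(751,285),.018),disc_tb=((613,147),(613,421),.018),ptr=((551,146),(676,424),.016),bar=((584,198),(652,350),.055)).items():
    P=atz('top',f(*p),z);Q=atz('top',f(*q),z);print(n,(P+Q)/2,np.linalg.norm(P-Q),a(P,Q))
for n,c,z in (('small',(232,128),.02),('mid',(427,102),.026),('midknob',(428,100),.036),('big',(605,128),.033),('bigknob',(612,127),.045)):
    print(n,atz('top',g(*c),z))
E
```

```text
t 0.15 pos [0.1688 0.6531 0.2219] xdir [-0.0002 -0.0013 -1.    ] ydir ang 75.51 F [-0.2  0.  -0.1] T [ 0.   -0.04 -0.  ] gap 0.0877 q [-1.426  0.478  0.022  1.556 -0.011  1.109 -0.083]
rim_lr [0.5265 0.3781 0.075 ] 0.14142960619376946 90.13716839674329
rim_tb [0.527  0.3783 0.075 ] 0.14112265170289726 0.7787234645914964
pips [0.5268 0.3784 0.079 ] 0.13406169260622514 -51.77853399668979
notch [0.5264 0.3784 0.075 ] 0.09612617599180988 -7.154740673421885
balls [0.5269 0.3787 0.077 ] 0.11999618476700188 -87.2973491493711
disc_lr [0.515  0.2294 0.018 ] 0.11090503499372562 90.14514966472427
disc_tb [0.5158 0.2294 0.018 ] 0.11147226982986276 -0.28506907095707373
ptr [0.5157 0.2293 0.016 ] 0.12365929614174508 23.733781346834736
bar [0.5134 0.2301 0.055 ] 0.06481180332901207 23.603197835433846
small [0.3853 0.3333 0.02  ]
mid [0.3955 0.2565 0.026 ]
midknob [0.396  0.2565 0.036 ]
big [0.3854 0.1875 0.033 ]
bigknob [0.3855 0.1862 0.045 ]
```

Emit:
{"name": "carry_out", "arguments": {"moves": [55,0.57,-1,0,0,0,0.8,55,0.57,-1,0,0,0,0.8,55,0.57,-1,0,0,0,0.8,55,0.57,-1,0,0,0,0.8,55,0.57,-1,0,0,0,0.8], "squeeze": 20}}

```text
clock: 0.65
tcp_pos: [0.2371, 0.5262, 0.2192]
tcp_rot: [-0.152, 1.568, 0.146]
wrist_force: [-0.0, 0.6, -0.2]
finger_gap: 0.0512
```

Emit:
{"name": "carry_out", "arguments": {"moves": [55,0.59,-1,-0.3,0,0,0.5,55,0.59,-1,-0.3,0,0,0.5,55,0.59,-1,-0.3,0,0,0.5,55,0.59,-1,-0.3,0,0,0.5,55,0.59,-1,-0.3,0,0,0.4]}}

```text
clock: 1.15
tcp_pos: [0.3133, 0.3955, 0.1809]
tcp_rot: [-0.358, 1.543, 0.353]
wrist_force: [0.4, 0.9, 0.6]
finger_gap: 0.0484
```

Emit:
{"name": "carry_out", "arguments": {"moves": [55,0.59,-1,-0.3,0,0,0,55,0.59,-1,-0.3,0,0,0,55,0.59,-1,-0.3,0,0,0,55,0.59,-1,-0.3,0,0,0,55,0.5,-0.8,-0.3,0,0,0]}}

```text
clock: 1.65
tcp_pos: [0.3871, 0.2687, 0.1417]
tcp_rot: [-0.359, 1.543, 0.353]
wrist_force: [0.8, -0.4, 0.1]
finger_gap: 0.048
```

Run:
```python
from h import *
st(); M=snap('wrist','w1.png')
print(proj('wrist',[.3957,.2565,.036],M),proj('wrist',[.3957,.2565,0],M))
```

```text
t 1.65 pos [0.3871 0.2687 0.1417] xdir [-0.0007 -0.004  -1.    ] ydir ang 115.98 F [ 0.8 -0.4  0.1] T [ 0.06  0.04 -0.04] gap 0.048 q [-0.771  0.25   0.034  2.109 -0.008  0.786  1.293]
[300.6447 238.2267] [303.2596 224.2063]
```

View pics/w1.png

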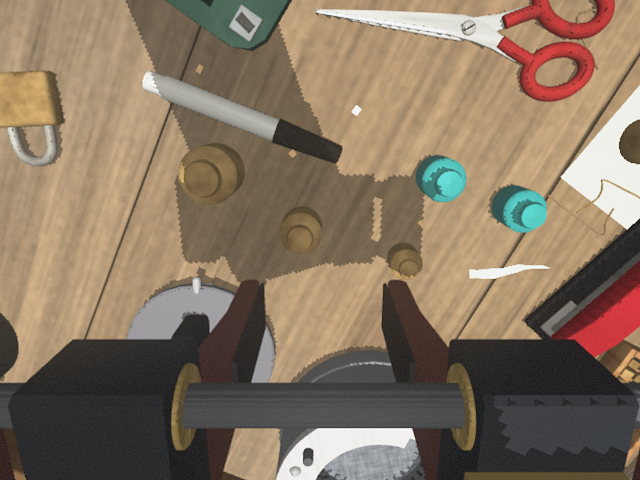

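Emit:
{"name": "carry_out", "arguments": {"moves": [55,0.34,-0.48,-0.8,0,0,-0.2,55,0,0,-1,0,0,0,55,0,0,-1,0,0,0,55,0,0,-0.9,0,0,0,55,0,0,0,0,0,0]}}

```text
clock: 2.2
tcp_pos: [0.3988, 0.2504, 0.0457]
tcp_rot: [-0.336, 1.546, 0.326]
wrist_force: [0.1, -0.4, -0.2]
finger_gap: 0.048
```

Emit:
{"name": "carry_out", "arguments": {"moves": [55,-0.12,0.24,0,0,0,0,55,0,0,0,0,0,0,55,0,0,-0.8,0,0,0,55,0,0,-0.6,0,0,0,55,0,0,0,0,0,0]}}

```text
clock: 2.7
tcp_pos: [0.3979, 0.2607, 0.0147]
tcp_rot: [-0.334, 1.539, 0.331]
wrist_force: [-0.5, -0.4, -0.3]
finger_gap: 0.0483
```

Emit:
{"name": "carry_out", "arguments": {"moves": [55,-0.08,-0.12,-0.2,0,0,0,55,0,0,-0.1,0,0,0,55,0,0,0,0,0,0]}}

```text
clock: 3.0
tcp_pos: [0.397, 0.2589, 0.0094]
tcp_rot: [-0.332, 1.535, 0.332]
wrist_force: [-0.1, -0.4, 0.7]
finger_gap: 0.0483
```

Run:
```python
from h import *
st()
```

```text
t 3.0 pos [0.397  0.2589 0.0094] xdir [ 0.0095  0.0022 -1.    ] ydir ang 114.31 F [-0.1 -0.4  0.7] T [0.07 0.05 0.02] gap 0.0483 q [-0.74   0.486  0.033  2.188 -0.025  0.459  1.306]
```

Emit:
{"name": "carry_out", "arguments": {"moves": [0,-0.04,-0.08,-0.08,0,0,0,0,0,0,0,0,0,0,0,0,0,0,0,0,0,0,0,0,0,0,0,0], "squeeze": 25}}

```text
clock: 3.4
tcp_pos: [0.3965, 0.2568, 0.0082]
tcp_rot: [-0.331, 1.534, 0.332]
wrist_force: [0.3, 0.4, -2.4]
finger_gap: 0.0282
```

Emit:
{"name": "carry_out", "arguments": {"moves": [0,0,0,0.6,0,0,0,0,0,0,1,0,0,0,0,0,0,1,0,0,0,0,0.3,0.3,1,0,0,0,0,0.7,0.7,1,0,0,0]}}

```text
clock: 3.9
tcp_pos: [0.4156, 0.2764, 0.1224]
tcp_rot: [-0.337, 1.548, 0.327]
wrist_force: [0.9, -0.0, -3.2]
finger_gap: 0.0287
```

Emit:
{"name": "carry_out", "arguments": {"moves": [0,0.8,0.7,0.4,0,0,0,0,0.8,0.75,0,0,0,0,0,0.8,0.75,0,0,0,0,0,0.6,0.6,0,0,0,0,0,0.4,0.4,0,0,0,0]}}

```text
clock: 4.4
tcp_pos: [0.5045, 0.3606, 0.1364]
tcp_rot: [-0.335, 1.544, 0.329]
wrist_force: [0.1, -0.0, -1.9]
finger_gap: 0.0287
```

Run:
```python
from h import *
st()
```

```text
t 4.4 pos [0.5045 0.3606 0.1364] xdir [ 0.0023 -0.0035 -1.    ] ydir ang 114.25 F [ 0.1 -0.  -1.9] T [-0.  0. -0.] gap 0.0287 q [-0.767  0.477  0.058  1.774 -0.029  0.891  1.297]
```

Emit:
{"name": "carry_out", "arguments": {"moves": [0,0.6,0.4,-0.4,0,0,0,0,0.1,0.1,-0.5,0,0,0,0,0,0,0,0,0,0]}}

```text
clock: 4.7
tcp_pos: [0.5221, 0.3743, 0.1112]
tcp_rot: [-0.336, 1.546, 0.329]
wrist_force: [-0.3, 0.0, -2.3]
finger_gap: 0.0287
```

Run:
```python
from h import *
st(); snap('top','t2.png',(210,130,410,260),4)
```

```text
t 4.7 pos [0.5221 0.3743 0.1112] xdir [ 0.0004 -0.0046 -1.    ] ydir ang 114.31 F [-0.3  0.  -2.3] T [0.06 0.09 0.01] gap 0.0287 q [-0.762  0.541  0.057  1.734 -0.033  0.87   1.303]
```

View pics/t2.png

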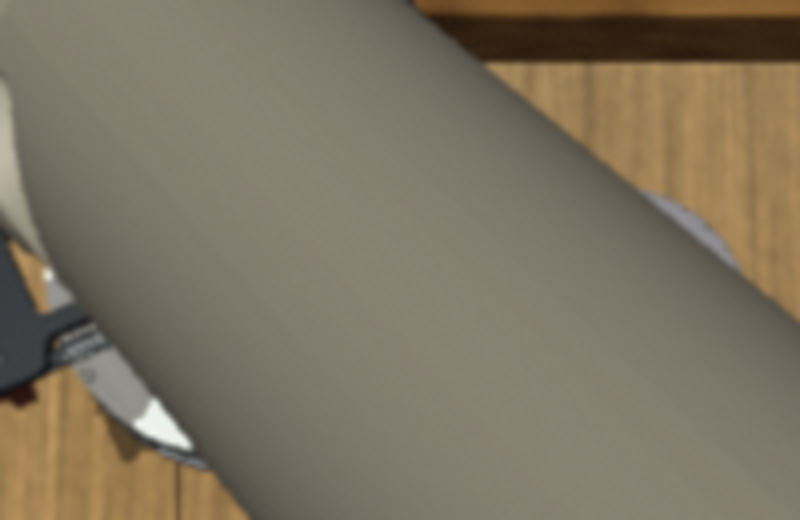

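Emit:
{"name": "carry_out", "arguments": {"moves": [0,0.12,0.12,-0.6,0,0,0,0,0,0,-0.7,0,0,0,0,0,0,-0.7,0,0,0,0,0,0,-0.5,0,0,0,0,0,0,0,0,0,0]}}

```text
clock: 5.25
tcp_pos: [0.5233, 0.3756, 0.0459]
tcp_rot: [-0.336, 1.546, 0.329]
wrist_force: [-0.4, -0.0, -2.2]
finger_gap: 0.0286
```

Emit:
{"name": "carry_out", "arguments": {"moves": [0,0.08,0.08,-0.3,0,0,0,0,0,0,-0.2,0,0,0,0,0,0,-0.1,0,0,0,0,0,0,0,0,0,0]}}

```text
clock: 5.65
tcp_pos: [0.526, 0.3782, 0.031]
tcp_rot: [-0.335, 1.544, 0.329]
wrist_force: [0.8, -0.9, -1.9]
finger_gap: 0.0287
```

Emit:
{"name": "carry_out", "arguments": {"moves": [0,0,0,-0.08,0,0,0,0,0,0,-0.04,0,0,0,0,0,0,0,0,0,0]}}

```text
clock: 5.95
tcp_pos: [0.5267, 0.3786, 0.0309]
tcp_rot: [-0.334, 1.543, 0.33]
wrist_force: [0.5, -0.5, -1.4]
finger_gap: 0.0287
```

Emit:
{"name": "carry_out", "arguments": {"moves": [48,0,0,0,0,0,0,48,0,0,0,0,0,0,48,0,0,0.4,0,0,0,48,0,0,0.8,0,0,0,48,0,0,1,0,0,0]}}

```text
clock: 6.45
tcp_pos: [0.526, 0.3781, 0.0864]
tcp_rot: [-0.335, 1.546, 0.329]
wrist_force: [-0.8, 0.1, -0.5]
finger_gap: 0.0417
```

Emit:
{"name": "carry_out", "arguments": {"moves": [48,0,0,1,0,0,0,48,0,-0.6,0.8,0,0,0,48,-0.1,-1,0,0,0,0,48,-0.1,-1,0,0,0,0,48,-0.1,-1,0,0,0,0]}}

```text
clock: 6.95
tcp_pos: [0.5209, 0.2931, 0.1425]
tcp_rot: [-0.333, 1.532, 0.34]
wrist_force: [0.4, -0.3, 0.1]
finger_gap: 0.0421
```

Run:
```python
from h import *
st(); snap('wrist','w2.png')
```

```text
t 6.95 pos [0.5209 0.2931 0.1425] xdir [ 0.0112  0.0067 -0.9999] ydir ang 114.63 F [ 0.4 -0.3  0.1] T [ 0.03  0.   -0.01] gap 0.0421 q [-0.668  0.43   0.065  1.836 -0.034  0.864  1.414]
```

View pics/w2.png

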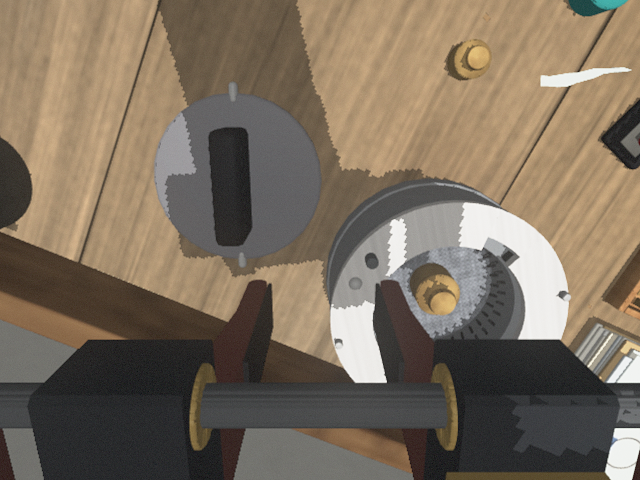

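Run:
```python
from h import *
M=manip.camera_model('wrist')
a=lambda p,q:np.degrees(np.arctan2(*(p-q)[[1,0]]))
for n,p,q,z in (('ptr',(233,82),(242,269),.016),('disc',(155,176),(321,176),.018),('disctb',(238,93),(238,258),.018),('bartop',(228,130),(233,242),.055)):
    P=atz('wrist',p,z,M);Q=atz('wrist',q,z,M);print(n,(P+Q)/2,np.linalg.norm(P-Q),a(Q,P))
print(proj('wrist',[.5155,.2294,.018],M),proj('wrist',[.5267,.3784,.075],M))
im=cv2.imread('pics/full_w2.png')
cv2.imwrite('pics/w2c.png',cv2.resize(im[70:290,140:340],None,fx=3,fy=2.7,interpolation=2)[:600])
```

```text
ptr [0.5178 0.2227 0.016 ] 0.12621067703421604 23.838182472571265
disc [0.5138 0.2217 0.018 ] 0.11058506052216333 114.43033871151556
disctb [0.5164 0.2227 0.018 ] 0.11066759821066757 21.11009515467807
bartop [0.5138 0.2246 0.055 ] 0.066115901711011 23.34827571764045
[247.8402 183.0556] [459.5215 320.4799]
```

View pics/w2c.png

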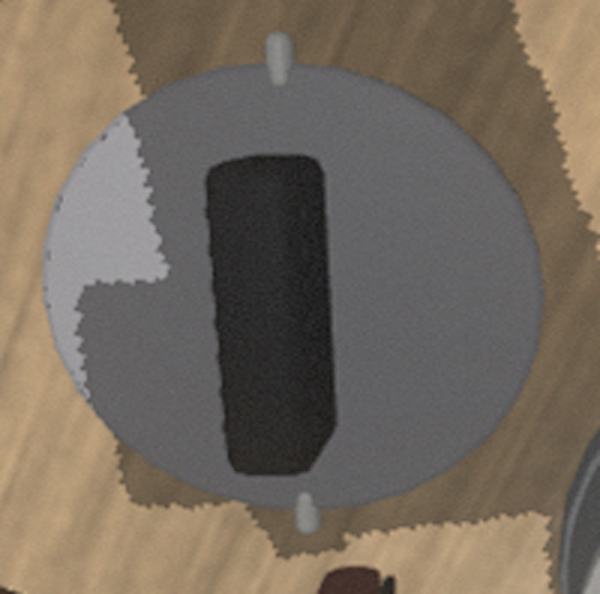

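Emit:
{"name": "carry_out", "arguments": {"moves": [48,0,-0.8,0,0,0,0,48,0,-0.7,0,0,0,0,48,0,-0.1,0,0,0,0,48,0,0,0,0,0,0,48,0,0,0,0,0,0]}}

```text
clock: 7.5
tcp_pos: [0.5224, 0.2458, 0.1455]
tcp_rot: [-0.329, 1.53, 0.333]
wrist_force: [0.2, 0.9, -0.2]
finger_gap: 0.0422
```

Run:
```python
from h import *
s=st(); M=snap('wrist','w3.png'); 
import pickle; pickle.dump(M,open('M3.pkl','wb'))
st()
print(proj('wrist',[.5155,.2294,.018],M))
im=cv2.imread('pics/full_w3.png')
```

```text
t 7.5 pos [0.5224 0.2458 0.1455] xdir [ 0.014   0.0059 -0.9999] ydir ang 114.22 F [ 0.2  0.9 -0.2] T [ 0.08  0.04 -0.04] gap 0.0422 q [-0.609  0.395  0.075  1.884 -0.036  0.849  1.478]
t 7.55 pos [0.5223 0.2461 0.1455] xdir [ 0.014   0.006  -0.9999] ydir ang 114.24 F [-0.1 -0.4 -0.1] T [ 0.11  0.06 -0.01] gap 0.0423 q [-0.609  0.395  0.075  1.884 -0.036  0.849  1.478]
[305.2081 204.693 ]
```

View pics/w3.png

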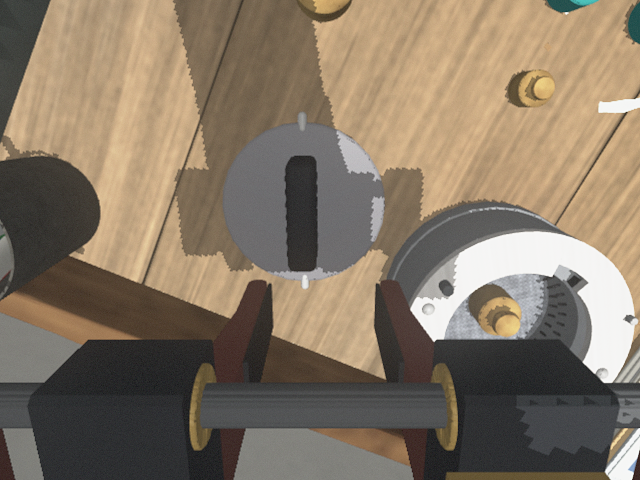

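Run:
```python
from h import *
import pickle; M=pickle.load(open('M3.pkl','rb'))
a=lambda p,q:np.degrees(np.arctan2(*(p-q)[[1,0]]))
for n,p,q,z in (('ptr',(302.5,112),(305,289),.016),('disc',(223,201),(384.5,201),.018),('disctb',(303.5,122),(303.5,280),.018),('bartop',(301,156),(302,271),.055)):
    P=atz('wrist',p,z,M);Q=atz('wrist',q,z,M);print(n,(P+Q)/2,np.linalg.norm(P-Q),a(Q,P))
```

```text
ptr [0.5172 0.229  0.016 ] 0.12505022612272632 24.322119396670185
disc [0.5135 0.2275 0.018 ] 0.11060636447792087 114.2933369113295
disctb [0.5164 0.2285 0.018 ] 0.11085820595657855 23.51956622530756
bartop [0.5143 0.228  0.055 ] 0.07147686513117087 23.924117609085624
```

Emit:
{"name": "carry_out", "arguments": {"moves": [48,-0.24,-0.6,-0.6,-0.06,0.13,-0.07,48,0,0,-0.8,0,0,0,48,0,0,-0.8,0,0,0,48,0,0,-0.6,0,0,0,48,0,0,0,0,0,0]}}

```text
clock: 8.05
tcp_pos: [0.5132, 0.2298, 0.0693]
tcp_rot: [-0.329, 1.551, 0.327]
wrist_force: [0.3, -0.3, 0.8]
finger_gap: 0.0424
```

Run:
```python
from h import *
st()
```

```text
t 8.05 pos [0.5132 0.2298 0.0693] xdir [-0.0046 -0.0025 -1.    ] ydir ang 113.96 F [ 0.3 -0.3  0.8] T [ 0.    0.02 -0.03] gap 0.0424 q [-0.584  0.49   0.067  1.952 -0.049  0.706  1.501]
```

Emit:
{"name": "carry_out", "arguments": {"moves": [48,0.12,-0.04,-0.5,0.02,-0.04,0,48,0,0,-0.6,0,0,0,48,0,0,-0.5,0,0,0,48,0,0,0,0,0,0]}}

```text
clock: 8.45
tcp_pos: [0.5161, 0.2279, 0.0262]
tcp_rot: [-0.329, 1.547, 0.328]
wrist_force: [0.5, -0.4, 0.1]
finger_gap: 0.042
```

Lined up over the bar; close.

Emit:
{"name": "carry_out", "arguments": {"moves": [0,0,0.03,-0.06,0,0,0,0,0,0,0,0,0,0,0,0,0,0,0,0,0,0,0,0,0,0,0,0], "squeeze": 45}}

```text
clock: 8.85
tcp_pos: [0.5171, 0.229, 0.0257]
tcp_rot: [-0.328, 1.545, 0.328]
wrist_force: [-0.0, -0.7, -1.1]
finger_gap: 0.0177
```

Run:
```python
from h import *
st()
```

```text
t 8.85 pos [0.5171 0.229  0.0257] xdir [ 0.001  0.    -1.   ] ydir ang 113.97 F [-0.  -0.7 -1.1] T [0.05 0.   0.01] gap 0.0177 q [-0.574  0.561  0.06   1.966 -0.054  0.615  1.51 ]
```

Emit:
{"name": "carry_out", "arguments": {"moves": [0,0,0,0.6,0,0,0,0,0,0,1,0,0,-0.5,0,0,0,1,0,0,-0.8,0,0,0.2,1,0,0,-0.8,0,0,0.6,0.8,0,0,-0.8]}}

```text
clock: 9.35
tcp_pos: [0.5149, 0.2455, 0.1412]
tcp_rot: [-0.08, 1.574, 0.078]
wrist_force: [0.6, 1.5, -0.4]
finger_gap: 0.0175
```

Emit:
{"name": "carry_out", "arguments": {"moves": [0,0,0.9,0,0,0,-0.8,0,0.1,0.9,0,0,0,-0.8,0,0.1,0.9,0,0,0,-0.6,0,0.1,0.8,0,0,0,0,0,0.1,0.6,0,0,0,0]}}

```text
clock: 9.85
tcp_pos: [0.5269, 0.3527, 0.1528]
tcp_rot: [0.119, 1.563, -0.107]
wrist_force: [-0.7, 0.5, -1.8]
finger_gap: 0.0179
```

Emit:
{"name": "carry_out", "arguments": {"moves": [0,0,0.5,0,0,0,0,0,0,0,0,0,0,0,0,0,0,0,0,0,0]}}

```text
clock: 10.15
tcp_pos: [0.5265, 0.3676, 0.1541]
tcp_rot: [0.118, 1.563, -0.104]
wrist_force: [0.3, -0.3, -2.2]
finger_gap: 0.0178
```

Run:
```python
from h import *
st()
```

```text
t 10.15 pos [0.5265 0.3676 0.1541] xdir [ 0.0054  0.0086 -0.9999] ydir ang 81.91 F [ 0.3 -0.3 -2.2] T [-0.    0.02  0.01] gap 0.0178 q [-0.851  0.49   0.2    1.722 -0.121  0.932  0.826]
```

Emit:
{"name": "carry_out", "arguments": {"moves": [0,0.05,0.42,-0.4,-0.08,0.05,0.18,0,0,0,-0.4,0,0,0,0,0,0,-0.3,0,0,0,0,0,0,0,0,0,0]}}

```text
clock: 10.55
tcp_pos: [0.5279, 0.3757, 0.1234]
tcp_rot: [0.095, 1.57, -0.099]
wrist_force: [-0.6, 0.7, -1.0]
finger_gap: 0.0178
```

Run:
```python
from h import *
st(); snap('wrist','w4.png');snap('top','t4.png',(210,130,410,260),4); snap('scene','s4.png',(150,150,450,375),2.6)
```

```text
t 10.55 pos [0.5279 0.3757 0.1234] xdir [-0.0019 -0.0027 -1.    ] ydir ang 82.92 F [-0.6  0.7 -1. ] T [ 0.02 -0.01  0.01] gap 0.0178 q [-0.852  0.54   0.19   1.718 -0.123  0.898  0.836]
```

View pics/w4.png

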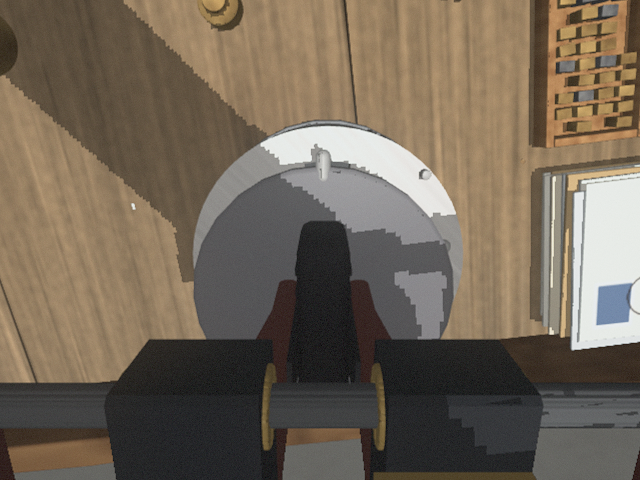

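View pics/s4.png

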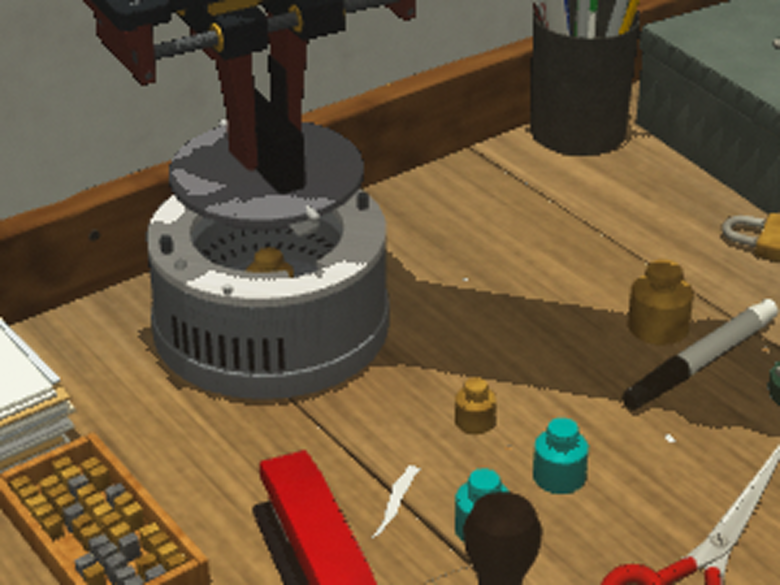

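Run:
```python
from h import *
M=manip.camera_model('wrist'); C=np.array([.5267,.3784])
def pol(c,r,d,z): return [c[0]+r*np.cos(np.radians(d)),c[1]+r*np.sin(np.radians(d)),z]
print('pip',proj('wrist',pol(C,67,128.1,.08) if 0 else pol(C,.067,128.1,.079),M))
print('notch',proj('wrist',pol(C,.049,172.9,.075),M),proj('wrist',pol(C,.052,172.9,.075),M))
L=np.array([.5269,.3758])
print('ptr tip',proj('wrist',pol(L,.062,172.9,.1234-.0257+.016),M))
im=cv2.imread('pics/full_w4.png'); cv2.imwrite('pics/w4c.png',cv2.resize(im[110:260,180:480],None,fx=2.6,fy=2.6,interpolation=2))
st()
```

```text
pip [425.2236 169.3957]
notch [327.3404 165.1962] [327.3652 159.0203]
ptr tip [321.8899 145.5738]
t 10.7 pos [0.5288 0.3761 0.1252] xdir [ 0.0003 -0.001  -1.    ] ydir ang 82.89 F [ 0.1 -0.6 -1.5] T [ 0.03  0.   -0.05] gap 0.0179 q [-0.852  0.538  0.19   1.717 -0.123  0.899  0.835]
```

View pics/w4c.png

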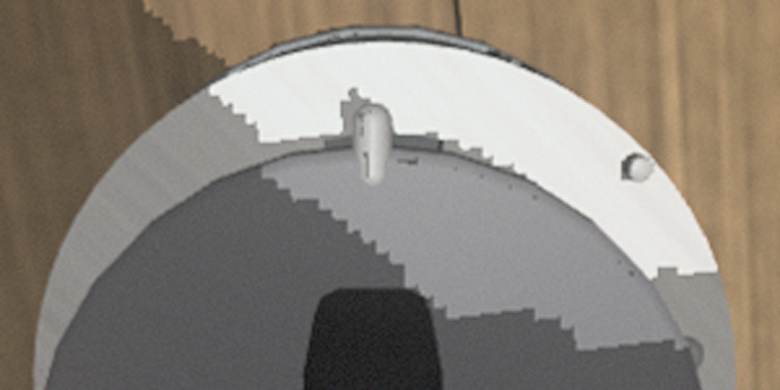

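Emit:
{"name": "carry_out", "arguments": {"moves": [0,-0.05,0.11,-0.4,0,0,0,0,0,0,-0.3,0,0,0,0,0,0,-0.05,0,0,0,0,0,0,0,0,0,0]}}

```text
clock: 11.1
tcp_pos: [0.5278, 0.3792, 0.1055]
tcp_rot: [0.098, 1.567, -0.098]
wrist_force: [0.5, -0.3, -0.6]
finger_gap: 0.0178
```

Run:
```python
from h import *
st()
```

```text
t 11.1 pos [0.5278 0.3792 0.1055] xdir [ 0.0013 -0.0001 -1.    ] ydir ang 82.88 F [ 0.5 -0.3 -0.6] T [0.03 0.07 0.04] gap 0.0178 q [-0.852  0.563  0.185  1.728 -0.128  0.862  0.835]
```

Emit:
{"name": "carry_out", "arguments": {"moves": [0,0,-0.03,-0.25,0,0,0,0,0,0,-0.25,0,0,0,0,0,0,-0.2,0,0,0,0,0,0,0,0,0,0]}}

```text
clock: 11.5
tcp_pos: [0.5285, 0.3787, 0.0874]
tcp_rot: [0.099, 1.566, -0.097]
wrist_force: [-0.7, -0.5, 2.0]
finger_gap: 0.0178
```

Run:
```python
from h import *
st()
```

```text
t 11.5 pos [0.5285 0.3787 0.0874] xdir [ 0.0026  0.001  -1.    ] ydir ang 82.87 F [-0.7 -0.5  2. ] T [-0.18  0.23  0.01] gap 0.0178 q [-0.848  0.585  0.18   1.739 -0.133  0.827  0.84 ]
```

Emit:
{"name": "carry_out", "arguments": {"moves": [0,0,0,-0.15,0,0,0,0,0,0,-0.1,0,0,0]}}

```text
clock: 11.7
tcp_pos: [0.5285, 0.3787, 0.0874]
tcp_rot: [0.1, 1.567, -0.096]
wrist_force: [-5.3, -3.5, 13.1]
finger_gap: 0.0179
```

Run:
```python
from h import *
st(); snap('scene','s5.png',(170,170,330,320),4)
```

```text
t 11.7 pos [0.5285 0.3787 0.0874] xdir [ 0.0012  0.002  -1.    ] ydir ang 82.85 F [-5.3 -3.5 13.1] T [-0.99  1.11  0.03] gap 0.0179 q [-0.846  0.585  0.179  1.738 -0.135  0.828  0.841]
```

View pics/s5.png

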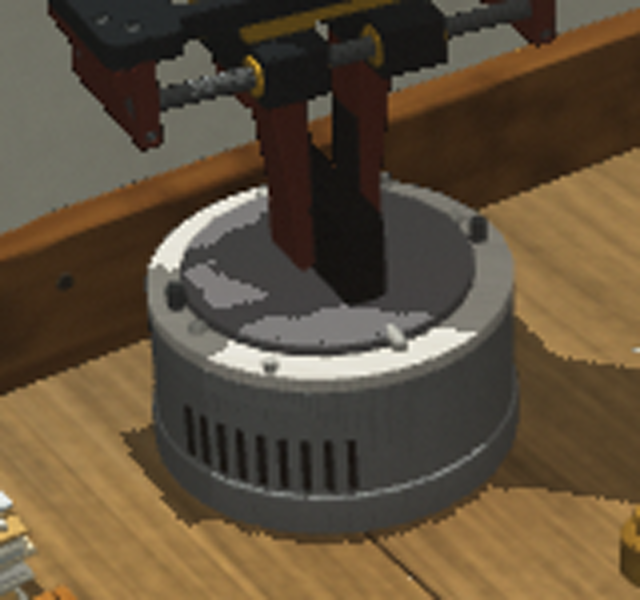

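Emit:
{"name": "carry_out", "arguments": {"moves": [0,0,0,-0.02,0,0,-0.5,0,0,0,-0.02,0,0,-0.7,0,0,0,-0.02,0,0,-0.7,0,0,0,-0.02,0,0,-0.7,0,0,0,-0.02,0,0,-0.7]}}

```text
clock: 12.25
tcp_pos: [0.5296, 0.3772, 0.0874]
tcp_rot: [0.378, 1.535, -0.376]
wrist_force: [-2.0, -1.2, 4.2]
finger_gap: 0.0176
```

Run:
```python
from h import *
st()
```

```text
t 12.25 pos [0.5296 0.3772 0.0874] xdir [ 0.0034  0.0008 -1.    ] ydir ang 62.44 F [-2.  -1.2  4.2] T [-0.49  0.65  0.4 ] gap 0.0176 q [-0.91   0.593  0.272  1.744 -0.203  0.829  0.544]
```

Emit:
{"name": "carry_out", "arguments": {"moves": [0,-0.03,0.02,-0.02,0,0,-0.7,0,-0.03,0.02,-0.02,0,0,-0.7,0,0,0,-0.02,0,0,-0.7,0,0,0,-0.02,0,0,-0.7,0,0,0,-0.02,0,0,-0.5]}}

```text
clock: 12.75
tcp_pos: [0.5291, 0.3768, 0.0874]
tcp_rot: [0.654, 1.465, -0.655]
wrist_force: [-1.1, -1.8, 4.8]
finger_gap: 0.018
```

Run:
```python
from h import *
st()
```

```text
t 12.75 pos [0.5291 0.3768 0.0874] xdir [ 0.0041 -0.0024 -1.    ] ydir ang 41.99 F [-1.1 -1.8  4.8] T [-0.44  0.7   0.44] gap 0.018 q [-0.977  0.605  0.366  1.75  -0.272  0.836  0.245]
```

Emit:
{"name": "carry_out", "arguments": {"moves": [0,0,0,-0.02,0,0,-0.45,0,0,0,-0.02,0,0,-0.2,0,0,0,-0.02,0,0,-0.1]}}

```text
clock: 13.05
tcp_pos: [0.529, 0.3767, 0.0875]
tcp_rot: [0.715, 1.445, -0.717]
wrist_force: [-1.1, -2.3, 6.0]
finger_gap: 0.0178
```

Run:
```python
from h import *
st(); snap('wrist','w6.png'); snap('scene','s6.png',(170,170,330,320),4); st()
```

```text
t 13.05 pos [0.529  0.3767 0.0875] xdir [ 0.0037 -0.0029 -1.    ] ydir ang 37.41 F [-1.1 -2.3  6. ] T [-0.34  0.63  0.38] gap 0.0178 q [-0.992  0.608  0.387  1.75  -0.288  0.838  0.179]
t 13.15 pos [0.529  0.3766 0.0875] xdir [ 0.0036 -0.0029 -1.    ] ydir ang 37.43 F [-1.6 -3.1  4.4] T [-0.3   0.68  0.27] gap 0.0177 q [-0.992  0.608  0.386  1.75  -0.288  0.838  0.179]
```

View pics/w6.png

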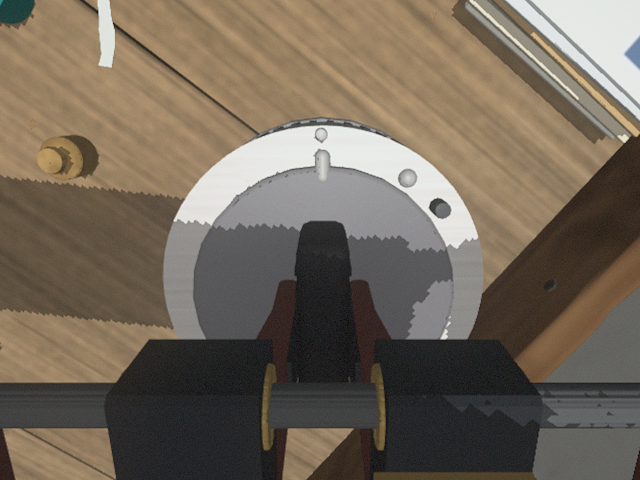

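View pics/s6.png

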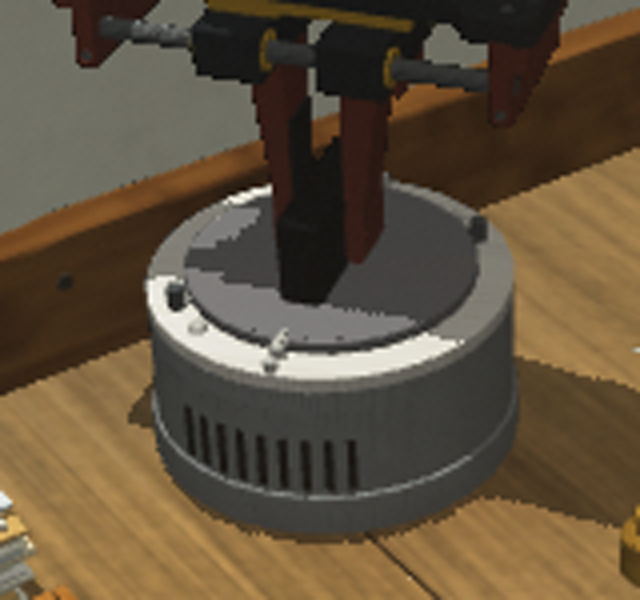

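Run:
```python
from h import *
for i in range(8): manip.read_camera('wrist')
st(); snap('scene','s7.png')
print(manip.job_done()); st()
```

```text
t 13.55 pos [0.529  0.3766 0.0875] xdir [ 0.0036 -0.0027 -1.    ] ydir ang 37.43 F [-1.3 -2.2  5.6] T [-0.3   0.69  0.29] gap 0.0183 q [-0.992  0.608  0.386  1.75  -0.288  0.838  0.179]
the job is handed in; nothing more can be done
None
the job is handed in; nothing more can be done
```

View pics/s7.png

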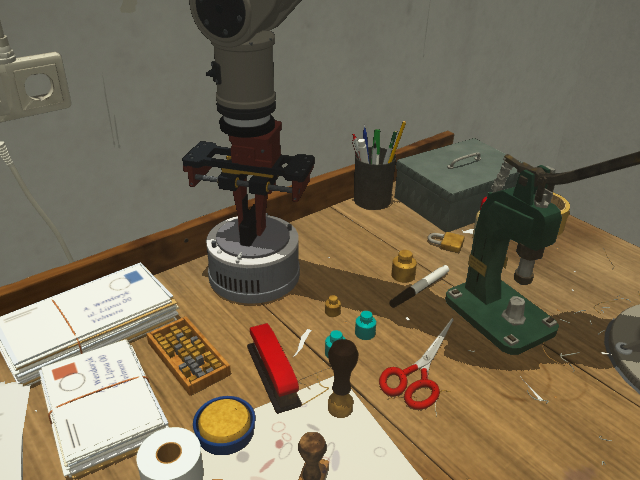

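The job is handed in at about 13.6 s of the 51 s allowed. The middle brass weight stands upright in the cup. The lid is seated flat and turned clockwise to the run pips. The gripper still holds it there against the spring.

**Last checks**
- **Seating:** the tool stopped at z = 0.0874 m; I expected 0.0877 m. Pressing to 13 N moved it no further.
- **Pointers:** the wrist picture shows the near pointer at column 321.5 and its pip at column 321. The measured lid angle is about 0.7° past the pips, far short of the latch balls at about 30°.
- **Holding:** over the last 0.4 s before hand-in, the angle stayed at 37.43° with about 6 N on the wrist.
- **Other weights:** the small and big ones look untouched in the last scene picture.

**Disagreement:** one wrist reading of the lid was about 7 mm off, because I took it while the arm was still moving. I measured again with the arm at rest, and that agreed with the top camera to 1–2 mm. I did not separately measure the far pointer.

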